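# Tamp a tumbler barrel's sprung inner lid home

## Robot

A 6-joint arm with a two-finger parallel gripper is mounted at the origin on the work surface. World frame = base frame: x ahead of the robot, y to its left, z up, the work surface at z = 0. Lengths are in m, angles in rad, forces in N, time in s.
With the tool pointing down it reaches from about 0.425 to 0.95 m from the base axis. Payload 3.5 kg.
Tool frame: the origin (TCP) lies at the very end of the fingers, on their centre line; the grasp point (between the pads) lies ctrl.grip_point_offset behind it (ctrl.grip_point_offset is the distance from the TCP to the grasp point, in m); z points along the fingers, y is the direction in which the jaws open and shut (so a half turn about z gives the same grasp; the last joint's range is limited). The gripper opens to 85 mm and grips with 20 to 120 N. Pads are 22 mm wide; open, the fingers measure 114 mm over their backs; the gripper's body (76 mm by 85 mm) begins 54 mm behind the grasp point. The pads swing forward as they close: fully open they stand 13 mm farther back than shut.
Start: joints at [0.952, 0.286, 1.577, -0, 1.279, -0.15], TCP at [0.305, 0.602, 0.231] pointing down, gripper open.
Joint ranges: [-2.77, 2.77], [-0.9, 2.22], [0.21, 2.48], [-1.53, 4.67], [0.24, 2.81], [-2.84, 2.84]. Speed limits (rad/s): [2.79, 2.79, 3.14, 3.14, 3.14, 3.14].

## Interface

Orientations are given as a unit quaternion [x, y, z, w].
In Python, from plant import telemetry, imaging, ticket, finder, ctrl gives the robot as it stands. The module is installed in compiled form; this text tells all that it offers.
- The arm moves only by the shell command python3 -m crank 'ROWS' [FORCE]. ROWS is JSON, a list of rows, each a list of 7 numbers: the shift along the tool's x, y, z scaled (see below), then the turn, a rotation vector about the tool's x, y, z scaled (see below), then the opening, from 0 (shut) to 1 (fully open). A call has 1 to 12 rows; each row is the pose to reach, as a shift and turn from the pose commanded when the call began, along the tool's axes at that moment; what a row does not reach only later rows make up. The controller multiplies each number of a shift by 0.15 m and each number of a turn by 90 degrees. A row lasts 1/10 s, in which the tool goes at most 50 mm and 8.59 degrees, less where a joint would pass 70% of its speed; a pose out of reach is approached as far as the arm can. A call with a number of a shift or a turn outside -1 to 1 is refused whole. A call with a gripper value outside its range is refused whole. The fingers move at their own pace and stop on an object; FORCE is the grip in N (left out, the last holds). Time passes only in rows, so rows that repeat a pose let the fingers close. It gives the time, the measured TCP pose, the force and the opening at its end, in the units of the state.
- telemetry.get_state(): the state, without advancing time (a new reading comes with each control period).
- imaging.read_camera(name): name is "scene" or "top" or "wrist"; returns a dict with "pixels" (384x512x3 uint8, red, green, blue), "vfov" (degrees; the focal length in pixels is half the picture's height over the tangent of half this angle, whatever the lens; pixels are square), "cx", "cy" (the principal point, pixels), "rvec" (rotation vector, rad) and "tvec" (3), from world to camera coordinates, as OpenCV has them. Camera axes: x right, y down, z forward; pixel columns grow to the right and rows downward; lengths in m; the calibration is good to about 2 mm. A picture is of the moment at which its call begins. There is no depth.
- ticket.sign_off(): hands the job in, once; it reports no verdict.
Trained networks look in a picture, given as the dict that the camera call returned (one of the last four; its "shot" number tells which), for a name from the list of things; names that differ only in an ending like _2 or _b are one class to them, and where a whole thing is asked for, a point or a joint stands for the part that bears it (a point fixed in the world has none). Each returns a list of dicts, best first, with "confidence" (0 to 1); they miss things now and then, are a little off and sometimes report something else, mostly with a low value. They report only what shows in the picture. A call takes as long as a camera call. They do not tell look-alikes from the thing itself.
- finder.masks_of(label, picture): "pixels" (384x512 bool, what is visible of it) and "extent" ([left, top, right, bottom] in pixels, round what is visible of it).
- finder.pinpoint(label, picture): "location" ([row, column] in pixels: a listed point, or the origin of a listed thing).
The state is a dict: "time": time; "qpos": joint angles; "dq": joint speeds; "joint_efforts": joint torques, N m; "eef_pos": TCP position; "tcp_rot": TCP orientation; "contact_force": force on the tool from outside, world axes, zero at the start; "wrist_torque": the same for the moment, N m; "opening": opening from 0.0 (shut) to 1.0 (fully open).
Only numpy, scipy, OpenCV 4.12 (cv2) and the standard library are available. Lean on these libraries where they do the work, as an engineer would, in place of code of your own. Each camera call takes 0.05 s, during which the arm holds its last target.

## Task

Take the flat square-footed tamper and use it to press the sprung inner lid squarely down inside the open hexagonal rubber barrel until it bottoms out level and its over-centre spring holds it there; lean on it there with about 20 N (two kilos) for a good second, without ramming it. Then stand the tamper on its foot in the upturned yellow bucket lid and let go. Press with the tamper only, and leave everything else where it is.

Things in the scene. Friction and masses are not known exactly. Their poses are not given: they have to be found in the camera images.
- tamper: The tamper: a square flat steel foot 60 x 60 mm, 14 mm thick, with a square upright wooden handle 26 x 26 mm in line with the foot, 150 mm tall overall, flat top, about 0.4 to 0.85 kg, standing on its foot. Origin: centre of the foot's underside; z up the handle, x and y square to the handle's flat sides. Centre of mass about 30 mm up.
- barrel: The open hexagonal black rubber barrel, clamped to the cabinet top: 120 mm tall, 110 mm across its inner flats, walls 10 mm, about 150 mm over the corners outside. Origin: centre of its underside; z up; x points to a corner.
- barrel_rim (a point): Centre of the barrel's mouth, 120 mm above its underside. Below it is the inner lid: a flat hexagonal steel plate 8 mm thick, 106 mm across flats, on the barrel's axis, rocking on a stiff ball joint atop a sprung stem. Uppermost, the middle of its top lies 10 to 40 mm below this point: how far depends on how full the barrel is, is not given and must be seen or felt.
- lid_drop (a joint): How far the inner lid has been pressed down, in m: 0 at the top, 0.030 bottomed out. An over-centre spring resists, at most about 10 N near 11 mm, then ever less, and past about 25 mm snaps the lid on down and holds it at the bottom against a hard stop; let go any sooner, it springs back up.
- lid_roll (a joint): Tilt of the inner lid about the barrel's x axis, rad, 0 level, +-0.2 at most. It starts askew. The ball joint is stiff (0.05 N m of friction) and has no spring: the lid keeps its tilt until a flat foot pressed on it levels it.
- lid_pitch (a joint): The same about the barrel's y axis.
- bucket_lid: The yellow plastic bucket lid, lying upturned and fixed like a shallow dish: 184 mm across, inner floor 6 mm up and 170 mm across, rim 14 mm high. Origin: centre of its underside.
- muller: Bystander: a muller, much like the tamper but with a round bulging steel foot 72 mm wide and a round handle 24 mm thick, 150 mm tall. It may stand where the tamper might. Origin: centre of its underside.
- caliper: Bystander: chrome caliper 200 mm long, lying flat. Origin: middle of its underside.
- onyx: Bystander: glossy black onyx tumblestone, 66 mm across, 41 mm high. Origin: centre of its underside.
- grit_jar: Bystander: grit jar, 72 mm across, 85 mm tall. Origin: centre of its underside.
- soap_bottle: Bystander: soap bottle, 60 mm across, 150 mm tall. Origin: centre of its underside.
- wrench: Bystander: steel wrench 180 mm long, lying flat. Origin: middle of its underside.
- screwdriver: Bystander: screwdriver 180 mm long, lying flat. Origin: middle of its underside.
Mind the look-alikes: they are no part of the job. Leave any pink look-alike of the tamper alone.

How it is judged:
On the way:
1. the inner lid is bottomed out and level with the tamper leaning on it with more than 15 N, for half a second (value of joint lid_drop above 0.0285 m and value of joint lid_roll between -0.04 and 0.04 rad and value of joint lid_pitch between -0.04 and 0.04 rad and contact force between tamper and barrel above 15 N), for 0.5 s.
At the end, for the whole second after the job is handed in: The inner lid is still bottomed out (lid_drop over 28.5 mm) and level (lid_roll and lid_pitch within 0.04 rad), and the tamper stands at rest and upright (within 0.08 rad) on the inner floor of the bucket lid, its middle within 50 mm of the bucket lid's centre (value of joint lid_drop above 0.0285 m and value of joint lid_roll between -0.04 and 0.04 rad and value of joint lid_pitch between -0.04 and 0.04 rad and horizontal distance between tamper and bucket_lid below 0.05 m and height (world z) of tamper below 0.011 m and angle between tamper's own z axis and vertical below 0.08 rad and linear speed of tamper below 0.02 m/s); the robot touches nothing.
It fails at once if the tamper bears on the barrel or its inner lid with more than 40 N (rammed) (contact force between tamper and barrel above 40 N).
It fails at once if the fingers or arm press on the barrel or its inner lid with more than 3 N (contact force between any of the fingers, the arm and barrel above 3 N).
It fails at once if a bystander is moved by more than 40 mm or tipped over (distance of any of muller, caliper, onyx, grit_jar, soap_bottle, wrench, screwdriver from where it was at the start of the episode above 0.04 m or angle between any of muller, grit_jar, soap_bottle's own z axis and vertical above 0.6 rad).
It also fails if it takes over 54 s, if anything falls off the work surface, if the arm or the gripper's body presses on something with over 40 N, if the wrist force passes 120 N, or if a joint passes its speed limit or range.

## Working session

There is one attempt and no reset: what is moved stays moved. The work goes in short steps, Python scripts to look and compute and a shell command to move; the robot and the scene stay as the last step left them, time stands still between calls to the robot, and variables do not carry over. Pictures are saved under pics/ and viewed, and the job is handed in when it is done.

```bash
mkdir -p pics
cat > h.py <<'E'
import numpy as np, cv2
from plant import telemetry, imaging, ticket, finder, ctrl
def K(p):
    f=p["pixels"].shape[0]/2/np.tan(np.radians(p["vfov"])/2)
    return np.array([[f,0,p["cx"]],[0,f,p["cy"]],[0,0,1.]])
def RT(p): return cv2.Rodrigues(np.array(p["rvec"],float))[0],np.array(p["tvec"],float).reshape(3)
def proj(p,X):
    return cv2.projectPoints(np.array(X,float).reshape(-1,3),np.array(p["rvec"],float),np.array(p["tvec"],float),K(p),None)[0].reshape(-1,2)
def ray(p,uv):
    R,t=RT(p); d=R.T@np.linalg.inv(K(p))@np.array([uv[0],uv[1],1.]); return -R.T@t,d/np.linalg.norm(d)
def atz(p,uv,z):
    c,d=ray(p,uv); return c+d*(z-c[2])/d[2]
def tri(*pu):
    A=np.zeros((3,3));b=np.zeros(3)
    for p,uv in pu:
        c,d=ray(p,uv);M=np.eye(3)-np.outer(d,d);A+=M;b+=M@c
    X=np.linalg.solve(A,b)
    return X,[np.linalg.norm((np.eye(3)-np.outer(ray(p,uv)[1],ray(p,uv)[1]))@(X-ray(p,uv)[0])) for p,uv in pu]
def save(p,n,s=1.5): cv2.imwrite("pics/"+n,cv2.resize(p["pixels"][:,:,::-1],None,fx=s,fy=s,interpolation=cv2.INTER_CUBIC))
np.set_printoptions(precision=4,suppress=True)
E
cat > a.py <<'E'
from h import *
P={n:imaging.read_camera(n) for n in("scene","top","wrist")}
for n,p in P.items(): save(p,n+"0.png"); R,t=RT(p); print(n,p["vfov"],p["cx"],p["cy"],-R.T@t)
for l in ["tamper","muller","barrel","barrel_rim","bucket_lid","caliper","onyx","grit_jar","soap_bottle","wrench","screwdriver"]:
    for n,p in P.items():
        print(l,n,[(np.round(d["location"]).astype(int).tolist(),round(d["confidence"],2)) for d in finder.pinpoint(l,p)][:3])
print(telemetry.get_state(),ctrl.grip_point_offset)
E
python3 a.py
```

```text
scene 48.41692313499213 260.6150278448848 196.53290899419122 [1.5751 0.5269 0.7833]
top 43.41399791022426 252.6957771473831 197.13658553919703 [0.4024 0.0677 1.4199]
wrist 62.85145743232232 254.4964736953956 190.8647829689819 [0.243  0.6331 0.3718]
tamper scene [([247, 353], 0.91), ([274, 380], 0.72), ([222, 354], 0.64)]
tamper top [([206, 141], 0.98), ([178, 109], 0.85), ([250, 146], 0.82)]
tamper wrist []
muller scene [([233, 298], 0.97)]
muller top [([204, 198], 0.79)]
muller wrist []
barrel scene [([217, 242], 0.73)]
barrel top [([206, 265], 0.74), ([137, 255], 0.28)]
barrel wrist []
barrel_rim scene [([182, 241], 0.65)]
barrel_rim top [([203, 272], 0.87)]
barrel_rim wrist []
bucket_lid scene [([183, 169], 0.7), ([233, 300], 0.25)]
bucket_lid top [([234, 377], 0.96), ([202, 264], 0.51)]
bucket_lid wrist []
caliper scene [([253, 218], 0.62)]
caliper top [([138, 257], 0.74)]
caliper wrist []
onyx scene [([185, 226], 0.4)]
onyx top [([254, 310], 0.95)]
onyx wrist []
grit_jar scene [([232, 154], 0.58)]
grit_jar top [([141, 335], 0.95)]
grit_jar wrist []
soap_bottle scene [([218, 137], 0.74)]
soap_bottle top [([150, 364], 0.84)]
soap_bottle wrist []
wrench scene [([198, 293], 0.65), ([270, 305], 0.48)]
wrench top [([150, 175], 0.62)]
wrench wrist []
screwdriver scene [([199, 293], 0.56)]
screwdriver top [([262, 227], 0.74), ([207, 141], 0.39)]
screwdriver wrist []
{'time': 1.8, 'qpos': array([ 0.952 ,  0.2863,  1.5767,  0.    ,  1.2786, -0.15  ]), 'dq': array([ 0.    , -0.001 , -0.0002,  0.0015, -0.0006, -0.0007]), 'joint_efforts': array([  0.0014, -40.5915, -29.2947,  -0.0001,   0.0003,  -0.    ]), 'eef_pos': array([0.3049, 0.6022, 0.2313]), 'tcp_rot': array([0.2322, 0.9727, 0.    , 0.    ]), 'contact_force': array([ 0.2126, -0.4395,  0.0211]), 'wrist_torque': array([0.0383, 0.0201, 0.0127]), 'opening': 0.997084179201997} 0.0187
```

View pics/scene0.png

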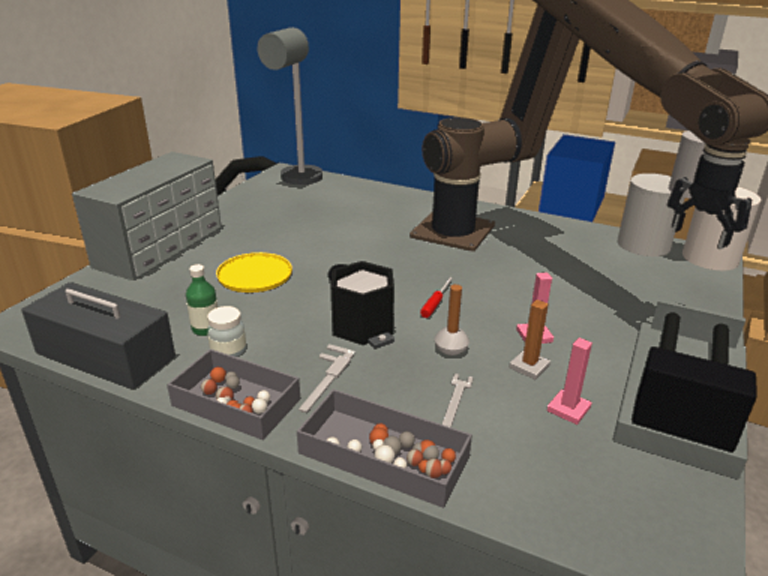

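View pics/top0.png

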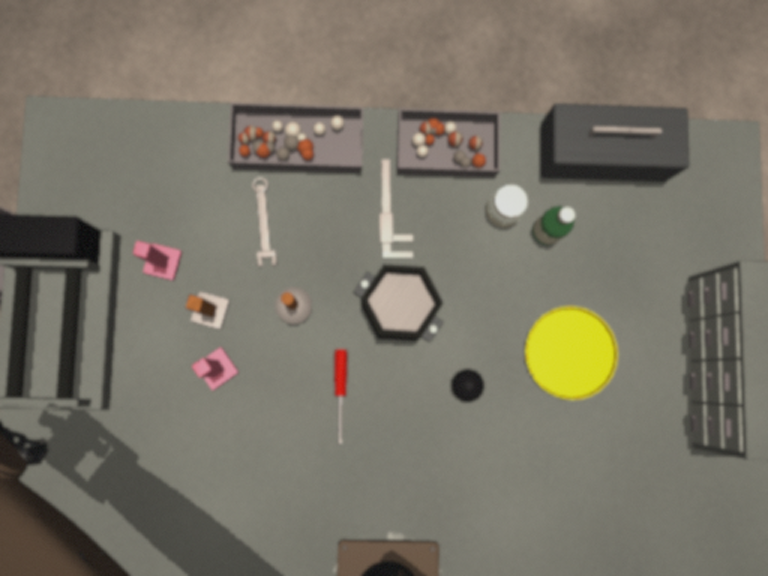

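View pics/wrist0.png

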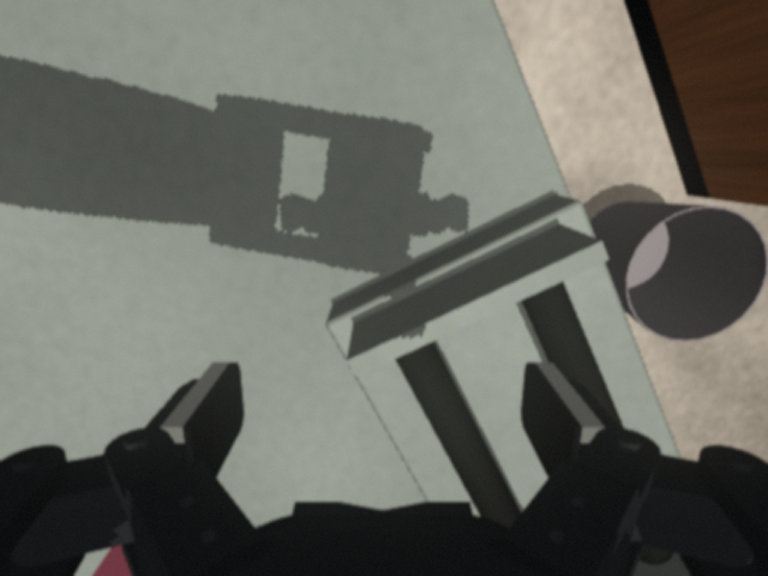

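Scene shows the wooden tamper at (353,247), two pink copies beside it (360,222; 380,274), muller at (300,233), barrel with inner lid, yellow lid. Top view: tamper foot at about (140,206), pink ones at (107,174) and (143,246).

```bash
cat > b.py <<'E'
from h import *
S=imaging.read_camera("scene");T=imaging.read_camera("top")
for l,a,b in [("tamper",(353,247),(141,206)),("pink1",(354,222),(143,246)),("pink2",(380,274),(109,174)),("muller",(298,233),(198,204)),("barrel",(242,217),(265,206)),("rim",(241,182),(272,203)),("lid",(169,183),(377,234))]:
    X,e=tri((S,a),(T,b)); print(l,X,np.round(e,4), atz(T,b,0)[:2])
def crop(p,x0,y0,w,h,s,n): cv2.imwrite("pics/"+n,cv2.resize(p["pixels"][y0:y0+h,x0:x0+w,::-1],None,fx=s,fy=s,interpolation=cv2.INTER_CUBIC))
crop(T,80,150,90,75,8,"t1.png"); crop(T,230,165,75,70,8,"t2.png"); crop(S,320,180,90,100,6,"s1.png"); crop(S,200,160,80,80,8,"s2.png")
E
python3 b.py
```

```text
tamper [ 0.528   0.3585 -0.0086] [0.0014 0.0014] [0.5276 0.3553]
pink1 [0.4125 0.3373 0.0051] [0.0057 0.0057] [0.411  0.3438]
pink2 [ 0.6201  0.4569 -0.0037] [0.002 0.002] [0.6199 0.4538]
muller [ 0.5388  0.1882 -0.0051] [0.001 0.001] [0.5379 0.1887]
barrel [ 0.5379 -0.0097 -0.0052] [0.0003 0.0003] [ 0.5373 -0.0092]
rim [ 0.5331 -0.0187  0.1227] [0.0029 0.0029] [ 0.5467 -0.0297]
lid [ 0.4647 -0.3467 -0.0006] [0.0039 0.0039] [ 0.4628 -0.3429]
```

View pics/t1.png

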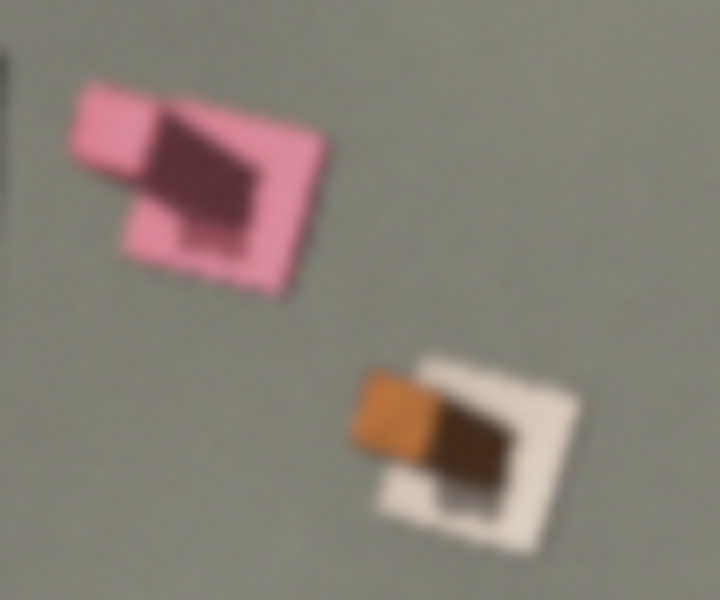

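View pics/t2.png

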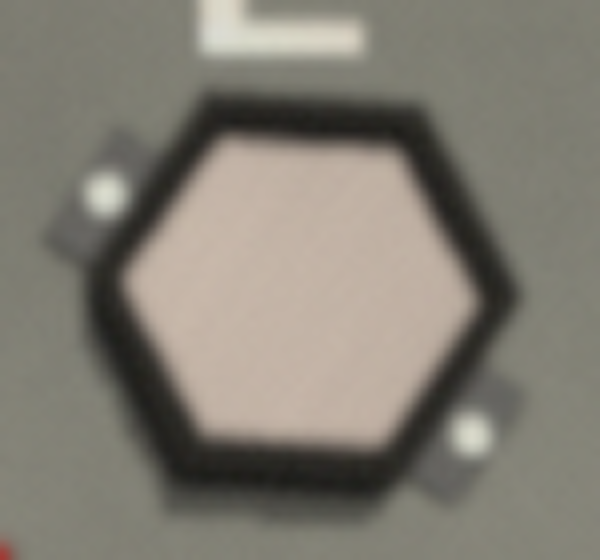

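View pics/s1.png

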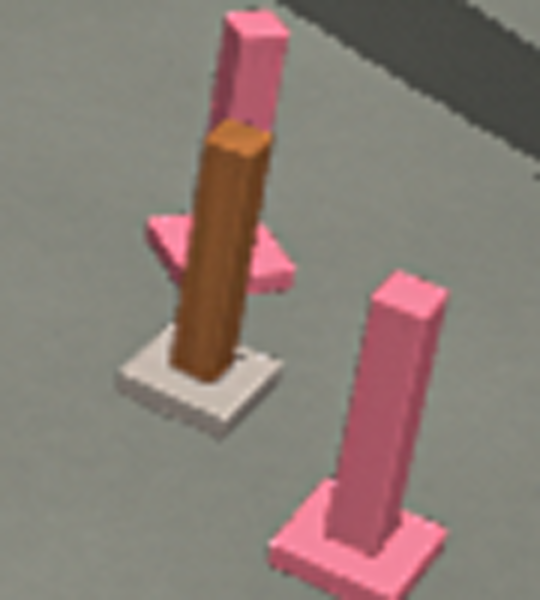

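View pics/s2.png

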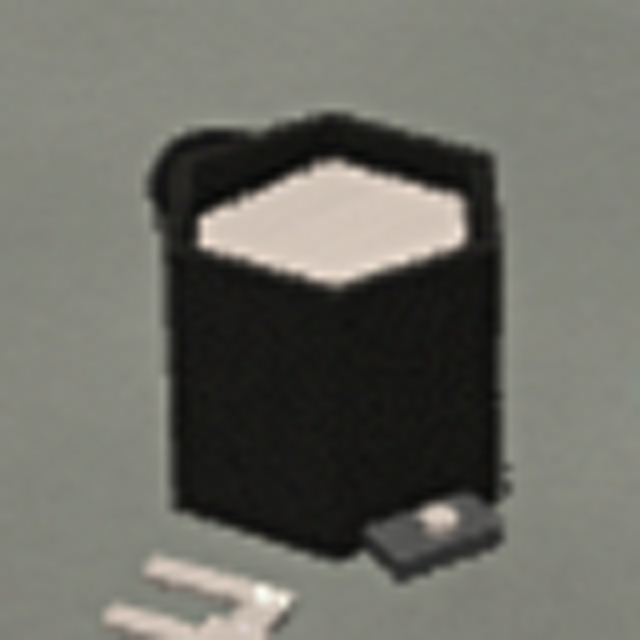

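```bash
cat > c.py <<'E'
from h import *
S=imaging.read_camera("scene");T=imaging.read_camera("top")
f=lambda L,x0,y0,s:[((x+.5)/s-.5+x0,(y+.5)/s-.5+y0) for x,y in L]
ht=f([(372,370),(443,392),(423,460),(352,440)],80,150,8)
ft=f([(425,357),(580,397),(535,553),(378,510)],80,150,8)
hs=f([(207,143),(238,120),(272,133),(243,155)],320,180,6)
fs=f([(115,372),(172,322),(285,365),(222,418)],320,180,6)
for n,a,z,b in (("handle",ht,.15,hs),("foot",ft,.014,fs)):
    P=np.array([atz(T,u,z) for u in a]); Q=np.array([atz(S,u,z) for u in b])
    print(n,P.mean(0),"scene",Q.mean(0),tri((S,np.mean(b,0)),(T,np.mean(a,0))))
    for A in(P,Q): print([(round(np.degrees(np.arctan2(*(A[(i+1)%4]-A[i])[1::-1])),1),round(np.linalg.norm(A[(i+1)%4]-A[i]),4)) for i in range(4)])
for z,L in ((.12,[(205,92),(428,105),(520,297),(388,497),(170,480),(88,275)]),):
    P=np.array([atz(T,u,z) for u in f(L,230,165,8)]);print("rim",P.mean(0));print(P);
    print([round(np.degrees(np.arctan2(*(p-P.mean(0))[1::-1])),1) for p in P],np.linalg.norm(P-P.mean(0),axis=1))
Ls=[(165,243),(335,285),(497,243),(490,155),(335,112),(170,175)]
P=np.array([atz(S,u,.12) for u in f(Ls,200,160,8)]);print("rim scene",P.mean(0))
# tilt-aware: bucket lid
m=finder.masks_of("bucket_lid",T)[0];m2=finder.masks_of("bucket_lid",S)[0]
for p,mm in((T,m),(S,m2)):
    c=max(cv2.findContours(mm["pixels"].astype(np.uint8),0,1)[0],key=cv2.contourArea).reshape(-1,2)
    W=np.array([atz(p,u,.012)[:2] for u in c]).astype(np.float32); print(mm["confidence"],"circ",cv2.minEnclosingCircle(W))
q=telemetry.get_state();print(q["time"])
E
python3 c.py
```

```text
handle [0.5254 0.3562 0.15  ] scene [0.5292 0.3581 0.15  ] (array([0.5256, 0.3571, 0.1476]), [np.float64(0.00038314606285107857), np.float64(0.00038314606285112785)])
[(np.float64(-105.8), np.float64(0.0245)), (np.float64(166.6), np.float64(0.0232)), (np.float64(75.7), np.float64(0.0242)), (np.float64(-12.8), np.float64(0.0239))]
[(np.float64(163.4), np.float64(0.0281)), (np.float64(75.9), np.float64(0.0178)), (np.float64(-16.6), np.float64(0.0265)), (np.float64(-98.9), np.float64(0.0179))]
foot [0.5253 0.3568 0.014 ] scene [0.5292 0.3562 0.014 ] (array([0.5257, 0.3565, 0.0114]), [np.float64(0.000806817670177369), np.float64(0.0008068176701774358)])
[(np.float64(-103.0), np.float64(0.0583)), (np.float64(166.7), np.float64(0.0589)), (np.float64(76.1), np.float64(0.059)), (np.float64(-14.0), np.float64(0.058))]
[(np.float64(165.1), np.float64(0.0557)), (np.float64(80.3), np.float64(0.0612)), (np.float64(-17.6), np.float64(0.0588)), (np.float64(-102.3), np.float64(0.0583))]
rim [ 0.5401 -0.008   0.12  ]
[[ 0.6071  0.0258  0.12  ]
 [ 0.6048 -0.0504  0.12  ]
 [ 0.5398 -0.0828  0.12  ]
 [ 0.4707 -0.0391  0.12  ]
 [ 0.4746  0.0346  0.12  ]
 [ 0.5433  0.064   0.12  ]]
[np.float64(26.8), np.float64(-33.2), np.float64(-90.2), np.float64(-155.8), np.float64(147.0), np.float64(87.4)] [0.0751 0.0774 0.0748 0.076  0.0781 0.0721]
rim scene [ 0.5428 -0.01    0.12  ]Traceback (most recent call last):
  File "c.py", line 18, in <module>
    m=finder.masks_of("bucket_lid",T)[0];m2=finder.masks_of("bucket_lid",S)[0]
      ~~~~~~~~~~~~~~~~~~~~~~~~~~~~~~~^^^
IndexError: list index out of range
```

```bash
cat > g.py <<'E'
import sys
from h import *
from scipy.spatial.transform import Rotation as Ro
s=telemetry.get_state()
x,y,z,yaw=map(float,sys.argv[1:5])  # yaw: world dir of tool y, deg
R=Ro.from_quat(s["tcp_rot"]); 
yv=np.array([np.cos(np.radians(yaw)),np.sin(np.radians(yaw)),0]);zv=np.array([0,0,-1.])
T=Ro.from_matrix(np.c_[np.cross(yv,zv),yv,zv])
print("t",s["time"],"pos",s["eef_pos"],"F",s["contact_force"],"M",s["wrist_torque"],"open",s["opening"])
print("shift units",R.inv().apply(np.array([x,y,z])-s["eef_pos"])/.15,"turn units",(R.inv()*T).as_rotvec()/(np.pi/2))
E
python3 g.py 0.526 0.357 0.231 76
python3 -m crank '[[-0.33,-0.13,0,0,0,-0.05,1],[-0.66,-0.26,0,0,0,-0.1,1],[-1,-0.39,0,0,0,-0.144,1]]' 60
python3 g.py 0.526 0.357 0.231 76
```

```text
t 2.05 pos [0.305  0.6022 0.2313] F [-0.2045  0.0086  1.0278] M [-0.0303  0.0221  0.0153] open 0.9988556521067204
shift units [-2.0532 -0.7924  0.0022] turn units [ 0.     -0.     -0.1429]
time: 2.35
eef_pos: [0.4055, 0.4894, 0.2314]
tcp_rot: [0.119, 0.993, 0.0, 0.0]
contact_force: [0.3, 0.3, -0.8]
opening: 0.999
t 2.35 pos [0.4055 0.4894 0.2314] F [ 0.318   0.3143 -0.8095] M [-0.0024 -0.0736  0.0161] open 0.9992758018134276
shift units [-0.989  -0.6684  0.0028] turn units [0.0002 0.0002 0.004 ]
```

```bash
python3 -m crank '[[-0.25,-0.17,0,0,0,0,1],[-0.5,-0.34,0,0,0,0,1],[-0.75,-0.5,0,0,0,0,1],[-0.9,-0.61,0,0,0,0,1],[-0.99,-0.668,0,0,0,0.004,1],[-0.99,-0.668,0,0,0,0.004,1]]'
cat > d.py <<'E'
from h import *
W=imaging.read_camera("wrist");save(W,"w1.png")
print(proj(W,[[.526,.357,.15],[.526,.357,.014],[.526,.357,0]])*1.5)
E
python3 d.py; python3 g.py 0.526 0.357 0.231 76
```

```text
time: 2.95
eef_pos: [0.5262, 0.3562, 0.2313]
tcp_rot: [0.126, 0.992, 0.0, 0.0]
contact_force: [-0.2, -0.0, 0.3]
opening: 0.999
[[383.7359 295.914 ]
 [383.0522 243.9314]
 [383.0087 240.6239]]
t 3.0 pos [0.5251 0.3574 0.2313] F [ 0.7449 -0.1054 -0.4046] M [-0.0223  0.0152 -0.0112] open 0.9981851820027936
shift units [-0.0064 -0.0011  0.0018] turn units [ 0.0002 -0.0004 -0.0037]
```

View pics/w1.png

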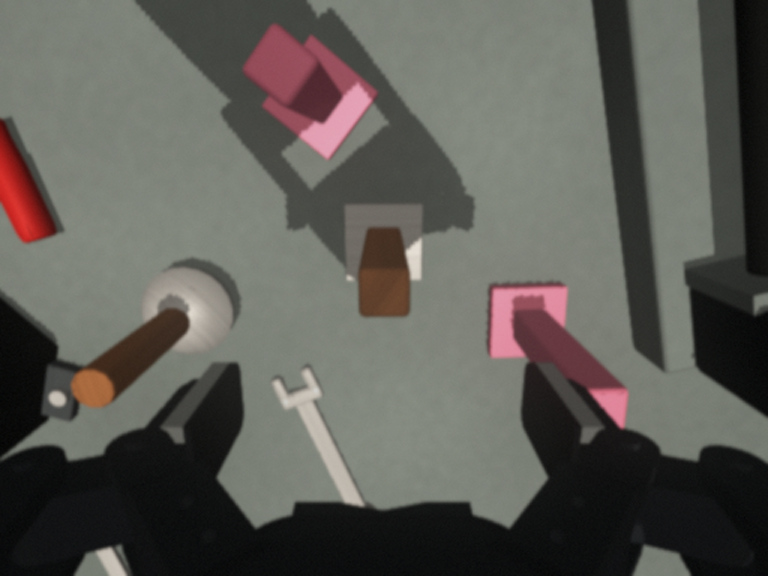

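Handle top is centred at (384,291), square to the jaws. Pink copies and muller are clear of the finger lines. Shift 2 mm along tool x, then descend.

```bash
python3 -m crank '[[0.01,0,0.2,0,0,0,1],[0.01,0,0.45,0,0,0,1],[0.01,0,0.7,0,0,0,1],[0.01,0,0.85,0,0,0,1],[0.01,0,0.91,0,0,0,1],[0.01,0,0.91,0,0,0,1]]'
python3 -c "
from h import *
save(imaging.read_camera('wrist'),'w2.png')"; python3 g.py 0.5235 0.3575 0.094 76
```

```text
time: 3.6
eef_pos: [0.5218, 0.3587, 0.0934]
tcp_rot: [0.123, 0.992, -0.001, -0.001]
contact_force: [0.0, 0.4, 0.4]
opening: 1.001
t 3.65 pos [0.5231 0.3589 0.0953] F [ 0.1427 -0.4858  0.158 ] M [-0.0295 -0.0042 -0.0464] open 1.0014776235775364
shift units [-0.0046 -0.0086  0.0083] turn units [ 0.0002  0.     -0.002 ]
```

View pics/w2.png

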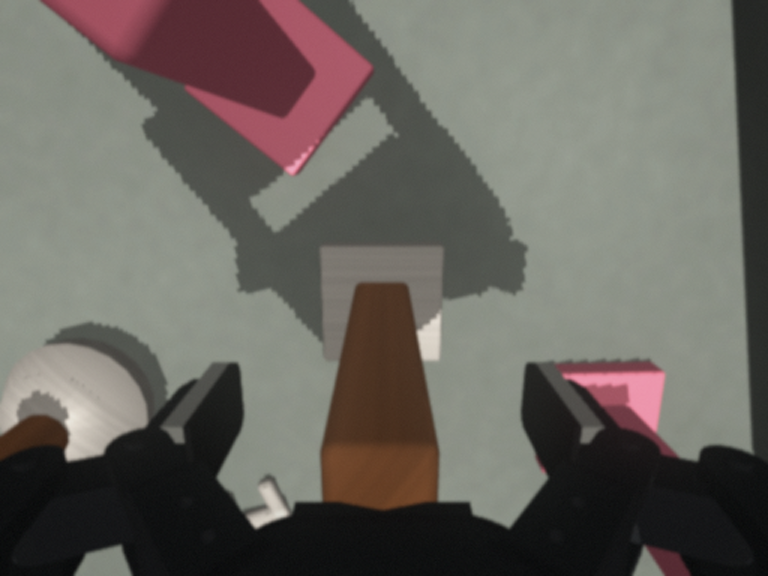

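Handle sits centred between the pads (x≈380). Closing.

```bash
python3 -m crank '[[0,0,0,0,0,0,0.6],[0,0,0,0,0,0,0.2],[0,0,0,0,0,0,0],[0,0,0,0,0,0,0],[0,0,0,0,0,0,0],[0,0,0,0,0,0,0],[0,0,0,0,0,0,0],[0,0,0,0,0,0,0]]' 110
python3 g.py 0.5235 0.3575 0.23 76
```

```text
time: 4.45
eef_pos: [0.5242, 0.3578, 0.0958]
tcp_rot: [0.124, 0.992, 0.0, 0.001]
contact_force: [-0.1, -1.1, 5.6]
opening: 0.289
t 4.45 pos [0.5242 0.3578 0.0958] F [-0.1106 -1.0537  5.5668] M [-0.1927  0.0073  0.0083] open 0.2894813666959228
shift units [ 0.0028 -0.0028 -0.8944] turn units [ 0.0003  0.0008 -0.0029]
```

```bash
python3 -m crank '[[0,0,-0.05,0,0,0,0],[0,0,-0.15,0,0,0,0],[0,0,-0.35,0,0,0,0],[0,0,-0.6,0,0,0,0],[0,0,-0.85,0,0,0,0],[0,0,-1,0,0,0,0],[0,0,-1,0,0,0,0],[0,0,-1,0,0,0,0]]'
python3 g.py 0.541 -0.009 0.28 76
```

```text
time: 5.25
eef_pos: [0.5229, 0.3576, 0.244]
tcp_rot: [0.124, 0.992, -0.0, -0.001]
contact_force: [0.9, -0.5, -5.7]
opening: 0.289
t 5.25 pos [0.5229 0.3576 0.244 ] F [ 0.9452 -0.4968 -5.695 ] M [ 0.0066  0.0139 -0.0179] open 0.28922782840795624
shift units [-0.7184 -2.3395 -0.2393] turn units [-0.0004 -0.0007 -0.0029]
```

```bash
python3 -m crank '[[0,0,-0.24,0,0,0,0],[-0.06,-0.2,-0.24,0,0,0,0],[-0.15,-0.45,-0.24,0,0,0,0],[-0.23,-0.7,-0.24,0,0,0,0],[-0.31,-1,-0.24,0,0,0,0]]'
python3 -m crank '[[-0.08,-0.25,0,0,0,0,0],[-0.17,-0.5,0,0,0,0,0],[-0.25,-0.75,0,0,0,0,0],[-0.31,-1,0,0,0,0,0]]'
python3 g.py 0.541 -0.009 0.28 76
```

```text
time: 5.75
eef_pos: [0.5301, 0.1999, 0.2769]
tcp_rot: [0.123, 0.992, -0.001, -0.003]
contact_force: [0.4, -0.7, -4.6]
opening: 0.294
time: 6.15
eef_pos: [0.5383, 0.0427, 0.2772]
tcp_rot: [0.124, 0.992, -0.0, -0.003]
contact_force: [0.6, 0.8, -4.7]
opening: 0.291
t 6.15 pos [0.5383 0.0427 0.2772] F [ 0.6253  0.8404 -4.6627] M [-0.0192 -0.0506  0.017 ] open 0.2907015900725455
shift units [-0.1024 -0.3294 -0.0193] turn units [-0.0005 -0.0037 -0.003 ]
```

```bash
python3 -m crank '[[-0.05,-0.15,0,0,0,0,0],[-0.09,-0.28,0,0,0,0,0],[-0.102,-0.33,0,0,0,0.0,0],[-0.102,-0.33,0,0,0,0,0],[-0.102,-0.33,0,0,0,0,0]]'
cat > e.py <<'E'
from h import *
for n in("wrist","scene","top"):
    p=imaging.read_camera(n);save(p,n+"3.png")
    if n=="scene": cv2.imwrite("pics/s3.png",cv2.resize(p["pixels"][80:250,170:330,::-1],None,fx=3.5,fy=3.5,interpolation=cv2.INTER_CUBIC))
    if n=="wrist":
        a=np.radians(27+60*np.arange(6)); 
        for r in(.0751,.0635): print(np.round(proj(p,np.c_[.541+r*np.cos(a),-.009+r*np.sin(a),np.full(6,.12)])*1.5).tolist())
        im=cv2.resize(p["pixels"][:,:,::-1],None,fx=1.5,fy=1.5)
        for r in(.0751,.0635):
            cv2.polylines(im,[np.round(proj(p,np.c_[.541+r*np.cos(a),-.009+r*np.sin(a),np.full(6,.12)])*1.5).astype(np.int32)],True,(0,0,255),1)
        cv2.imwrite("pics/wrist3o.png",im)
E
python3 e.py
python3 g.py 0.541 -0.009 0.28 76
```

```text
time: 6.65
eef_pos: [0.5418, -0.0067, 0.2794]
tcp_rot: [0.124, 0.992, 0.001, -0.001]
contact_force: [0.5, 0.6, -4.8]
opening: 0.291
[[450.0, 342.0], [492.0, 239.0], [417.0, 148.0], [299.0, 173.0], [267.0, 283.0], [344.0, 361.0]]
[[440.0, 330.0], [474.0, 243.0], [411.0, 167.0], [311.0, 187.0], [284.0, 280.0], [349.0, 347.0]]
t 6.8 pos [ 0.5423 -0.0065  0.2805] F [-0.061   0.4954 -5.0906] M [ 0.002  -0.0125 -0.0332] open 0.2920399765306558
shift units [ 0.0042 -0.0183  0.0033] turn units [ 0.0002 -0.0004 -0.002 ]
```

View pics/wrist3o.png

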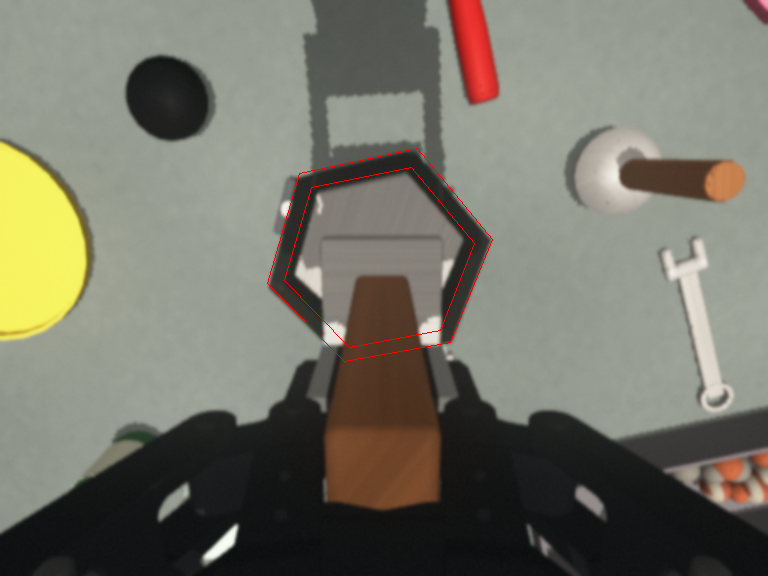

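View pics/s3.png

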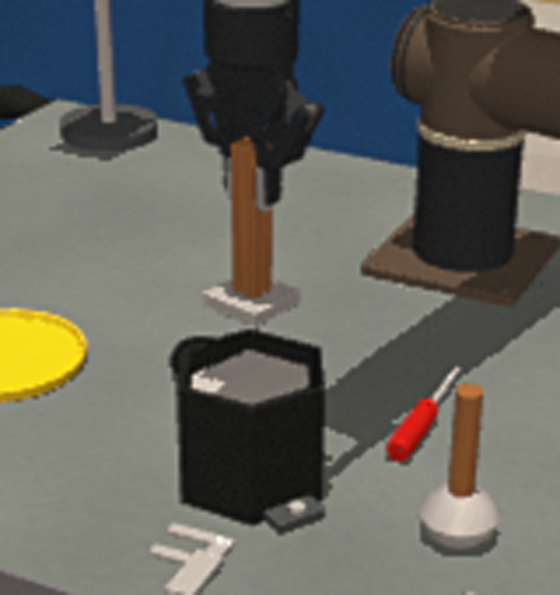

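View pics/top3.png

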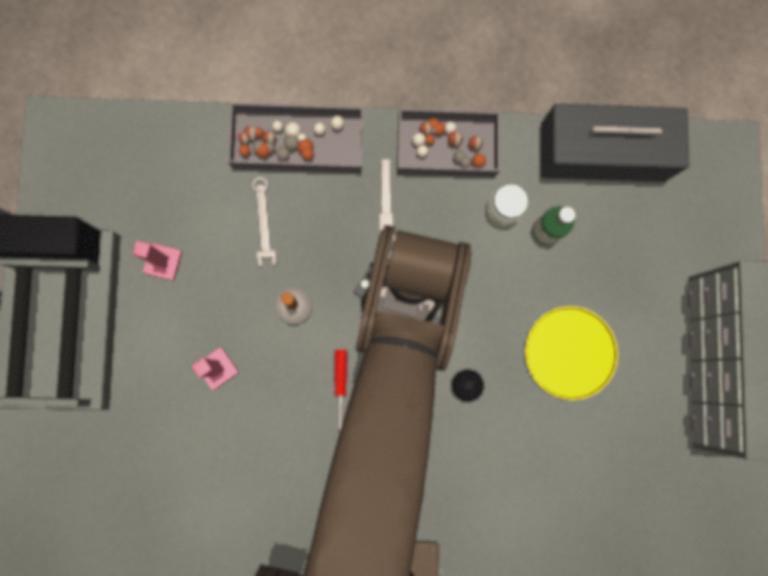

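```bash
cat > f.py <<'E'
from h import *
p=imaging.read_camera("wrist")
k=K(p)
def pose(foot,far,near=None,fn=None):
    obj=[(.03,.03,.014),(.03,-.03,.014),(.013,.013,.15),(.013,-.013,.15),(.013,.013,.014),(.013,-.013,.014)]
    im=foot+far+fn
    if near: obj+=[(-.013,.013,.15),(-.013,-.013,.15)]; im+=near
    im=[((x+.5)/1.5-.5,(y+.5)/1.5-.5) for x,y in im]
    ok,r,t=cv2.solvePnP(np.array(obj),np.array(im),k,None,flags=cv2.SOLVEPNP_SQPNP)
    e=cv2.projectPoints(np.array(obj),r,t,k,None)[0].reshape(-1,2)-np.array(im)
    return cv2.Rodrigues(r)[0],t.ravel(),np.abs(e).max()
# camera in tool frame is fixed: express handle axis in camera
A=pose([(321,247),(443,247)],[(322,446),(438,446)],None,[(357,284),(407,284)])
B=pose([(321,237),(442,237)],[(327,428),(438,428)],[(325,503),(440,503)],[(358,276),(407,276)])
B2=pose([(321,237),(442,237)],[(327,428),(438,428)],None,[(358,276),(407,276)])
for q in(A,B,B2): print(q[0][:,2],q[1],q[2])
R,t=RT(p); print("world down axis in cam",R@[0,0,1])
for q in(A,B,B2): print("axis world",R.T@q[0][:,2], "foot world",R.T@(q[1]-t))
for r,c in [(.03,.014)]:
    pass
# predicted pixels if vertical below grasp
s=telemetry.get_state(); print(s["eef_pos"])
E
python3 f.py
```

```text
[-0.0033  0.2746 -0.9615] [0.0001 0.0065 0.252 ] 1.1870113441959802
[ 0.0005  0.2884 -0.9575] [0.     0.0012 0.2596] 5.124928475799209
[ 0.0006  0.2835 -0.959 ] [0.0001 0.0018 0.2538] 2.0191430244084074
world down axis in cam [ 0.0001  0.2749 -0.9615]
axis world [-0.0011 -0.0032  1.    ] foot world [ 0.5485 -0.0083  0.1817]
axis world [ 0.0137 -0.003   0.9999] foot world [ 0.5455 -0.0075  0.1729]
axis world [ 0.0087 -0.0017  1.    ] foot world [ 0.5446 -0.0073  0.1787]
[ 0.5424 -0.0066  0.2807]
```

```bash
python3 -m crank '[[0.016,-0.018,0.1,0,0,0,0],[0.016,-0.018,0.25,0,0,0,0],[0.016,-0.018,0.37,0,0,0,0],[0.016,-0.018,0.4,0,0,0,0],[0.016,-0.018,0.4,0,0,0,0],[0.016,-0.018,0.4,0,0,0,0]]'
python3 g.py 0.539 -0.009 0.2 76
python3 -m crank '[[0,0,0.03,0,0,0,0],[0,0,0.06,0,0,0,0],[0,0,0.06,0,0,0,0]]'
python3 -m crank '[[0,0,0.02,0,0,0,0],[0,0,0.04,0,0,0,0],[0,0,0.04,0,0,0,0]]'
python3 g.py 0.539 -0.009 0.2 76
```

```text
time: 7.45
eef_pos: [0.5399, -0.0097, 0.2216]
tcp_rot: [0.124, 0.992, -0.0, 0.001]
contact_force: [0.1, 0.6, -3.5]
opening: 0.288
t 7.45 pos [ 0.5399 -0.0097  0.2216] F [ 0.0884  0.61   -3.52  ] M [ 0.0018  0.0015 -0.0327] open 0.2883678617589255
shift units [0.0073 0.0028 0.1441] turn units [ 0.      0.001  -0.0028]
time: 7.75
eef_pos: [0.5391, -0.0096, 0.2113]
tcp_rot: [0.124, 0.992, 0.0, -0.001]
contact_force: [-0.6, -0.2, -4.8]
opening: 0.29
time: 8.05
eef_pos: [0.5391, -0.0096, 0.2052]
tcp_rot: [0.124, 0.992, 0.0, -0.001]
contact_force: [1.0, -0.8, -3.9]
opening: 0.29
t 8.05 pos [ 0.5391 -0.0096  0.2052] F [ 0.9613 -0.813  -3.8847] M [-0.0358  0.0247 -0.0124] open 0.2898467867997805
shift units [0.0016 0.0035 0.0344] turn units [-0.     -0.0008 -0.0029]
```

```bash
for i in 1 ; do python3 -m crank '[[0,0,0.017,0,0,0,0],[0,0,0.034,0,0,0,0],[0,0,0.034,0,0,0,0]]' | egrep "eef|force"; done
python3 -m crank '[[0,0,0.017,0,0,0,0],[0,0,0.034,0,0,0,0],[0,0,0.034,0,0,0,0]]' | egrep "eef|force|rot"
python3 -m crank '[[0,0,0.017,0,0,0,0],[0,0,0.034,0,0,0,0],[0,0,0.034,0,0,0,0]]' | egrep "eef|force|rot"
```

```text
eef_pos: [0.5392, -0.0096, 0.2002]
contact_force: [-0.1, -0.1, -5.2]
eef_pos: [0.5395, -0.0098, 0.1956]
tcp_rot: [0.124, 0.992, -0.0, 0.0]
contact_force: [-0.0, 0.3, -3.8]
eef_pos: [0.5393, -0.0096, 0.1902]
tcp_rot: [0.124, 0.992, -0.0, -0.0]
contact_force: [-0.2, -1.0, -2.7]
```

```bash
python3 -m crank '[[0,0,0.01,0,0,0,0],[0,0,0.02,0,0,0,0],[0,0,0.02,0,0,0,0]]' | egrep "eef|force|rot"
python3 -m crank '[[0,0,0.01,0,0,0,0],[0,0,0.02,0,0,0,0],[0,0,0.02,0,0,0,0]]' | egrep "eef|force|rot"
python3 -m crank '[[0,0,0.01,0,0,0,0],[0,0,0.02,0,0,0,0],[0,0,0.02,0,0,0,0]]' | egrep "eef|force|rot"
```

```text
eef_pos: [0.5394, -0.0096, 0.1877]
tcp_rot: [0.124, 0.992, -0.0, -0.0]
contact_force: [-0.8, -0.1, -0.5]
eef_pos: [0.5395, -0.0096, 0.185]
tcp_rot: [0.124, 0.992, -0.0, 0.0]
contact_force: [-3.4, 0.0, 1.8]
eef_pos: [0.5396, -0.0097, 0.1819]
tcp_rot: [0.124, 0.992, -0.0, 0.0]
contact_force: [-2.3, 0.4, 5.4]
```

```bash
python3 -m crank '[[0,0,0.01,0,0,0,0],[0,0,0.02,0,0,0,0],[0,0,0.02,0,0,0,0]]' | egrep "eef|force|rot"
python3 -m crank '[[0,0,0.01,0,0,0,0],[0,0,0.02,0,0,0,0],[0,0,0.02,0,0,0,0]]' | egrep "eef|force|rot"
python3 -m crank '[[0,0,0.01,0,0,0,0],[0,0,0.02,0,0,0,0],[0,0,0.02,0,0,0,0]]' | egrep "eef|force|rot"
python3 -m crank '[[0,0,0.01,0,0,0,0],[0,0,0.02,0,0,0,0],[0,0,0.02,0,0,0,0]]' | egrep "time|eef|force|rot|open"
```

```text
eef_pos: [0.5396, -0.0096, 0.179]
tcp_rot: [0.124, 0.992, -0.0, 0.0]
contact_force: [-3.2, 0.5, 4.9]
eef_pos: [0.5395, -0.0096, 0.1759]
tcp_rot: [0.124, 0.992, -0.0, 0.0]
contact_force: [-2.4, -0.2, 5.1]
eef_pos: [0.5394, -0.0096, 0.1722]
tcp_rot: [0.124, 0.992, 0.0, -0.0]
contact_force: [-2.7, -0.2, 3.0]
time: 11.05
eef_pos: [0.5392, -0.0096, 0.1683]
tcp_rot: [0.124, 0.992, 0.0, -0.0]
contact_force: [-1.2, 0.2, -1.8]
opening: 0.289
```

```bash
python3 -m crank '[[0,0,0.01,0,0,0,0],[0,0,0.02,0,0,0,0],[0,0,0.02,0,0,0,0]]' | egrep "eef|force|rot"
python3 -m crank '[[0,0,0.005,0,0,0,0],[0,0,0.01,0,0,0,0],[0,0,0.01,0,0,0,0]]' | egrep "eef|force|rot"
python3 -m crank '[[0,0,0.003,0,0,0,0],[0,0,0.006,0,0,0,0],[0,0,0.006,0,0,0,0]]' | egrep "time|eef|force|rot|open"
```

```text
eef_pos: [0.5392, -0.0094, 0.1652]
tcp_rot: [0.124, 0.992, 0.0, -0.0]
contact_force: [-0.5, -0.8, -4.9]
eef_pos: [0.5394, -0.0096, 0.1647]
tcp_rot: [0.124, 0.992, 0.0, -0.0]
contact_force: [0.4, 0.3, -5.2]
time: 11.95
eef_pos: [0.5394, -0.0096, 0.1641]
tcp_rot: [0.124, 0.992, 0.0, 0.0]
contact_force: [-0.6, -0.2, -3.4]
opening: 0.287
```

```bash
python3 -m crank '[[0,0,0.004,0,0,0,0],[0,0,0.008,0,0,0,0],[0,0,0.008,0,0,0,0]]' | egrep "eef|force|rot"
python3 -m crank '[[0,0,0.004,0,0,0,0],[0,0,0.008,0,0,0,0],[0,0,0.008,0,0,0,0]]' | egrep "time|eef|force|rot|open"
```

```text
eef_pos: [0.5394, -0.0096, 0.1628]
tcp_rot: [0.124, 0.992, 0.0, -0.0]
contact_force: [-0.5, 0.1, -4.1]
time: 12.55
eef_pos: [0.5394, -0.0096, 0.1616]
tcp_rot: [0.124, 0.992, 0.0, -0.0]
contact_force: [-0.3, -0.4, -4.1]
opening: 0.287
```

```bash
python3 -m crank '[[0,0,0.003,0,0,0,0],[0,0,0.006,0,0,0,0],[0,0,0.006,0,0,0,0]]' | egrep "eef|force|rot"
python3 -m crank '[[0,0,0.003,0,0,0,0],[0,0,0.006,0,0,0,0],[0,0,0.006,0,0,0,0]]' | egrep "time|eef|force|rot|open"
```

```text
eef_pos: [0.5395, -0.0096, 0.1608]
tcp_rot: [0.124, 0.992, 0.0, 0.0]
contact_force: [0.2, 0.2, -4.0]
time: 13.15
eef_pos: [0.5397, -0.0097, 0.1606]
tcp_rot: [0.124, 0.992, -0.0, 0.0]
contact_force: [-1.4, -0.1, 0.1]
opening: 0.291
```

```bash
python3 -m crank '[[0,0,0.003,0,0,0,0],[0,0,0.005,0,0,0,0],[0,0,0.005,0,0,0,0]]' | egrep "eef|force|rot"
python3 -m crank '[[0,0,0.003,0,0,0,0],[0,0,0.005,0,0,0,0],[0,0,0.005,0,0,0,0]]' | egrep "time|eef|force|rot|open"
```

```text
eef_pos: [0.5399, -0.0097, 0.1605]
tcp_rot: [0.124, 0.992, -0.0, 0.0]
contact_force: [-2.7, -0.3, 4.8]
time: 13.75
eef_pos: [0.54, -0.0097, 0.1605]
tcp_rot: [0.124, 0.992, -0.0, 0.0]
contact_force: [-4.1, 0.2, 7.6]
opening: 0.288
```

```bash
python3 -m crank '[[0,0,0.003,0,0,0,0],[0,0,0.006,0,0,0,0],[0,0,0.006,0,0,0,0]]' | egrep "eef|force|rot"
python3 -m crank '[[0,0,0.003,0,0,0,0],[0,0,0.004,0,0,0,0],[0,0,0.004,0,0,0,0]]' | egrep "time|eef|force|rot|open"
python3 g.py 0.54 -.01 .16 76
```

```text
eef_pos: [0.5401, -0.0098, 0.1604]
tcp_rot: [0.124, 0.992, -0.0, 0.001]
contact_force: [-5.1, 0.8, 10.0]
time: 14.35
eef_pos: [0.5402, -0.0098, 0.1604]
tcp_rot: [0.124, 0.992, -0.0, 0.001]
contact_force: [-6.1, 0.2, 12.9]
opening: 0.294
t 14.35 pos [ 0.5402 -0.0098  0.1604] F [-6.1009  0.1757 12.9068] M [0.2048 1.4234 0.0134] open 0.2938226909934029
shift units [ 0.0011 -0.0017  0.0026] turn units [-0.0001  0.0007 -0.0027]
```

```bash
python3 -m crank '[[0.003,0,0.002,0,0,0,0],[0.005,0,0.004,0,0,0,0],[0.005,0,0.004,0,0,0,0],[0.005,0,0.004,0,0,0,0]]' | egrep "time|eef|force|rot"
```

```text
time: 14.75
eef_pos: [0.54, -0.0097, 0.1604]
tcp_rot: [0.124, 0.992, -0.0, 0.001]
contact_force: [-5.6, 0.2, 14.2]
```

```bash
python3 -m crank '[[0,0,0.002,0,0,0,0],[0,0,0.003,0,0,0,0],[0,0,0.003,0,0,0,0],[0,0,0.003,0,0,0,0],[0,0,0.003,0,0,0,0],[0,0,0.003,0,0,0,0],[0,0,0.003,0,0,0,0]]' | egrep "time|eef|force|rot"
python3 -m crank '[[0,0,0,0,0,0,0],[0,0,0,0,0,0,0],[0,0,0,0,0,0,0],[0,0,0,0,0,0,0],[0,0,0,0,0,0,0],[0,0,0,0,0,0,0],[0,0,0,0,0,0,0],[0,0,0,0,0,0,0]]' | egrep "time|eef|force|rot"
cat > i.py <<'E'
from h import *
p=imaging.read_camera("scene"); cv2.imwrite("pics/s4.png",cv2.resize(p["pixels"][80:250,170:330,::-1],None,fx=3.5,fy=3.5,interpolation=cv2.INTER_CUBIC))
p=imaging.read_camera("wrist");save(p,"w4.png")
E
python3 i.py
```

```text
time: 15.45
eef_pos: [0.5401, -0.0097, 0.1603]
tcp_rot: [0.124, 0.992, -0.0, 0.001]
contact_force: [-5.9, 0.7, 14.6]
time: 16.25
eef_pos: [0.5401, -0.0098, 0.1603]
tcp_rot: [0.124, 0.992, -0.0, 0.001]
contact_force: [-5.4, 1.1, 15.1]
```

View pics/s4.png

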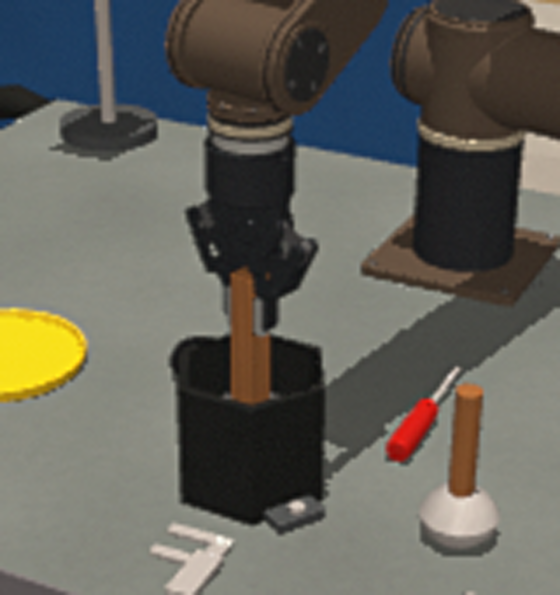

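View pics/w4.png

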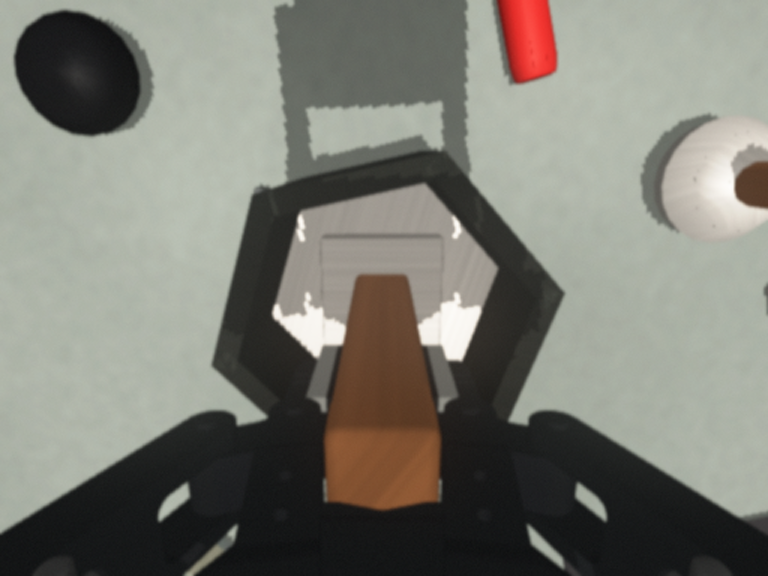

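Tamper is down inside the barrel on the lid; ~19–20 N held 1.5 s. Now lift straight out and look at the lid.

```bash
python3 -m crank '[[0,0,-0.02,0,0,0,0],[0,0,-0.05,0,0,0,0],[0,0,-0.15,0,0,0,0],[0,0,-0.35,0,0,0,0],[0,0,-0.6,0,0,0,0],[0,0,-0.8,0,0,0,0],[0,0,-0.82,0,0,0,0],[0,0,-0.82,0,0,0,0]]' | egrep "time|eef|force|rot"
cat > i.py <<'E'
from h import *
p=imaging.read_camera("scene"); cv2.imwrite("pics/s5.png",cv2.resize(p["pixels"][160:240,200:280,::-1],None,fx=7,fy=7,interpolation=cv2.INTER_CUBIC))
p=imaging.read_camera("wrist");save(p,"w5.png")
E
python3 i.py; python3 g.py .465 -.346 .28 76
```

```text
time: 17.15
eef_pos: [0.5388, -0.0094, 0.279]
tcp_rot: [0.124, 0.992, -0.0, 0.001]
contact_force: [-0.3, 0.9, -4.8]
t 17.25 pos [ 0.5375 -0.0092  0.276 ] F [ 0.6195 -0.7242 -5.6627] M [-0.0553  0.0377 -0.0234] open 0.28750278912469734
shift units [-0.0849 -2.2953 -0.0267] turn units [-0.0001 -0.003  -0.0029]
```

View pics/s5.png

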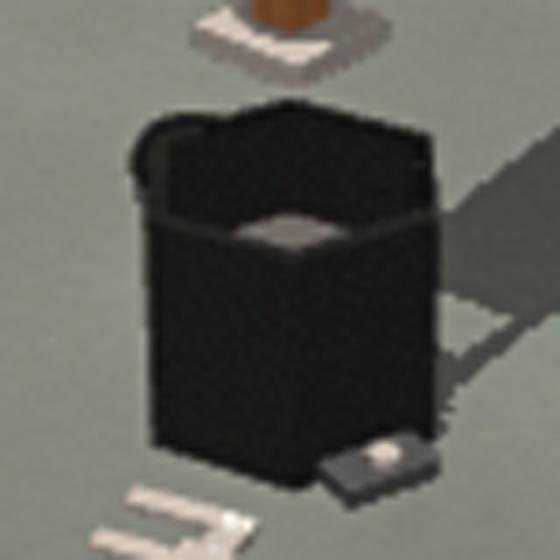

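View pics/w5.png

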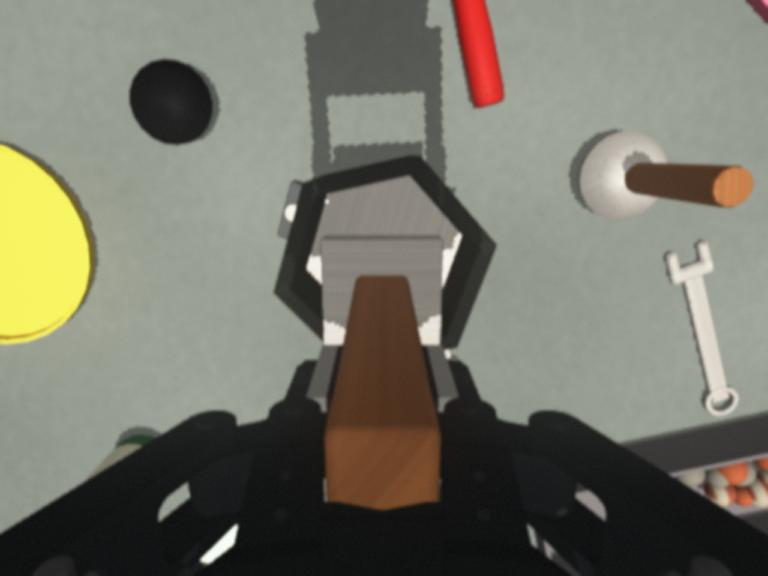

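```bash
python3 -m crank '[[0,-0.25,-0.03,0,0,0,0],[-0.02,-0.5,-0.03,0,0,0,0],[-0.03,-0.75,-0.03,0,0,0,0],[-0.04,-1,-0.03,0,0,0,0]]' | egrep "time|eef|force|rot"
python3 -m crank '[[0,-0.25,0,0,0,0,0],[-0.02,-0.5,0,0,0,0,0],[-0.03,-0.75,0,0,0,0,0],[-0.04,-1,0,0,0,0,0]]' | egrep "time|eef|force|rot"
cat > j.py <<'E'
from h import *
T=imaging.read_camera("top");cv2.imwrite("pics/t6.png",cv2.resize(T["pixels"][165:235,230:305,::-1],None,fx=8,fy=8,interpolation=cv2.INTER_CUBIC))
S=imaging.read_camera("scene");save(S,"s6.png");W=imaging.read_camera("wrist");save(W,"w6.png")
for p in(T,S,W):
  for l in ["bucket_lid"]: print([(d["location"],atz(p,d["location"][::-1],0)[:2],round(d["confidence"],2)) for d in finder.pinpoint(l,p)][:2])
E
python3 j.py
python3 g.py .465 -.346 .28 76
```

```text
time: 17.65
eef_pos: [0.5061, -0.1569, 0.2802]
tcp_rot: [0.124, 0.992, 0.001, -0.002]
contact_force: [0.1, -1.3, -4.4]
time: 18.05
eef_pos: [0.475, -0.3038, 0.28]
tcp_rot: [0.124, 0.992, 0.002, -0.002]
contact_force: [1.4, -0.2, -4.2]
[([234.3, 376.7], array([ 0.4619, -0.342 ]), 0.56)]
[([182.9, 170.3], array([ 0.4632, -0.3466]), 0.66)]
[([154.3, 217.9], array([ 0.4608, -0.3548]), 0.81), ([270.9, 509.3], array([0.7398, 0.0194]), 0.39)]
t 18.35 pos [ 0.476  -0.302   0.2813] F [ 0.2122 -0.6872 -4.1215] M [-0.0143  0.0505 -0.0484] open 0.290796493819877
shift units [-0.0009 -0.3022  0.0082] turn units [ 0.0014 -0.002  -0.0027]
```

View pics/t6.png

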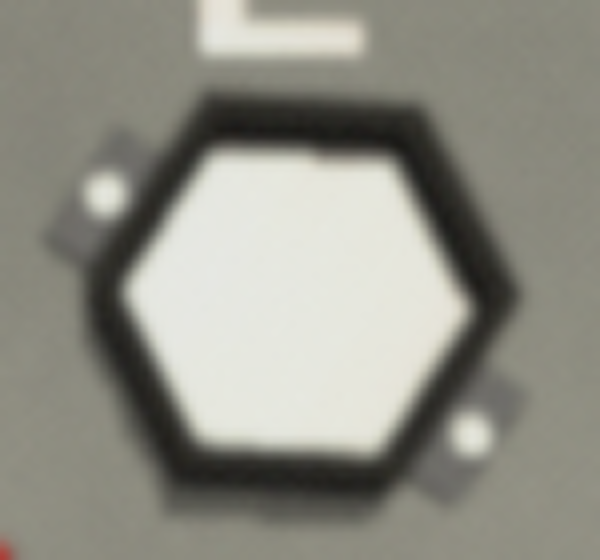

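View pics/w6.png

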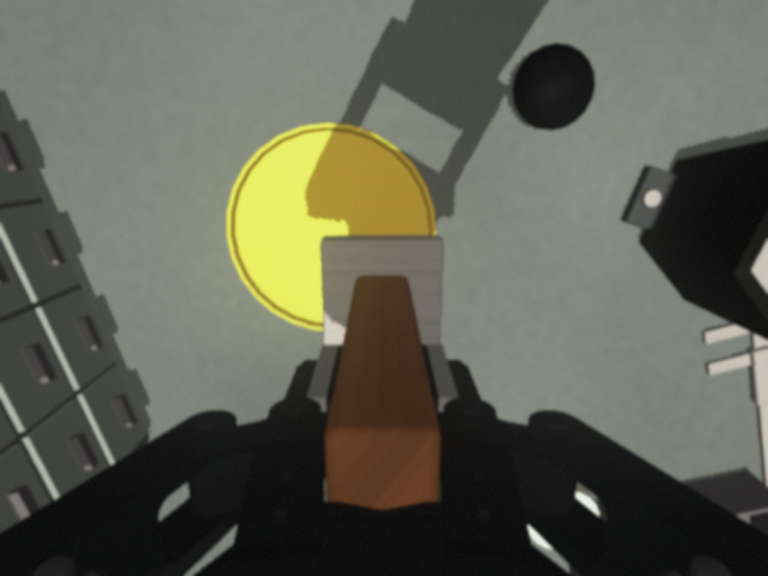

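Barrel lid now seen from above is a uniform pale hexagon, same shade as the level tamper foot earlier (it was pinkish when askew) – still down. The bucket lid is at (330,225) in the wrist view, matching the world estimate.

```bash
python3 -m crank '[[0.01,-0.15,0,0,0,0,0],[0.03,-0.27,0,0,0,0,0],[0.03,-0.31,0.1,0,0,0,0],[0.03,-0.31,0.3,0,0,0,0],[0.03,-0.31,0.55,0,0,0,0],[0.03,-0.31,0.75,0,0,0,0],[0.03,-0.31,0.88,0,0,0,0],[0.03,-0.31,0.9,0,0,0,0],[0.03,-0.31,0.9,0,0,0,0]]' | egrep "time|eef|force|rot"
python3 g.py .460 -.346 .108 76
```

```text
time: 19.25
eef_pos: [0.4605, -0.3457, 0.147]
tcp_rot: [0.124, 0.992, 0.001, -0.001]
contact_force: [-0.0, -0.3, -3.2]
t 19.25 pos [ 0.4605 -0.3457  0.147 ] F [-0.044  -0.3323 -3.1914] M [-0.0105  0.0124 -0.0005] open 0.2921135573952415
shift units [ 0.0024 -0.0036  0.2603] turn units [ 0.0011 -0.0013 -0.0022]
```

```bash
python3 -m crank '[[0,0,0.08,0,0,0,0],[0,0,0.18,0,0,0,0],[0,0,0.25,0,0,0,0],[0,0,0.26,0,0,0,0],[0,0,0.26,0,0,0,0]]' | egrep "time|eef|force|rot"
python3 -m crank '[[0,0,0.01,0,0,0,0],[0,0,0.02,0,0,0,0],[0,0,0.02,0,0,0,0]]' | egrep "time|eef|force|rot"
python3 -m crank '[[0,0,0.01,0,0,0,0],[0,0,0.015,0,0,0,0],[0,0,0.015,0,0,0,0]]' | egrep "time|eef|force|rot"
python3 i.py
python3 g.py .460 -.346 .1018 76
```

```text
time: 19.75
eef_pos: [0.4603, -0.3468, 0.1086]
tcp_rot: [0.124, 0.992, 0.0, -0.001]
contact_force: [-0.2, 1.3, -4.0]
time: 20.05
eef_pos: [0.4607, -0.3473, 0.1066]
tcp_rot: [0.124, 0.992, -0.0, 0.0]
contact_force: [-0.1, -0.1, -4.1]
time: 20.35
eef_pos: [0.4605, -0.3471, 0.104]
tcp_rot: [0.124, 0.992, 0.0, -0.0]
contact_force: [0.8, 0.3, -4.3]
t 20.45 pos [ 0.4606 -0.3471  0.1041] F [-1.2084 -0.186  -4.3065] M [-0.0115  0.0017  0.0169] open 0.28716936326983883
shift units [0.0058 0.0062 0.0154] turn units [ 0.     -0.     -0.0029]
```

View pics/w5.png

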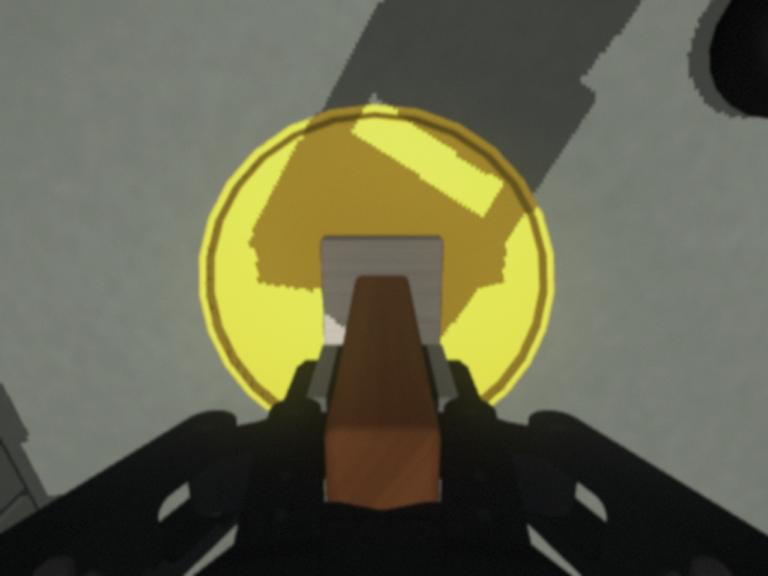

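Foot is well inside the yellow lid, nearly central. Lower to contact.

```bash
python3 -m crank '[[0,0,0.005,0,0,0,0],[0,0,0.01,0,0,0,0],[0,0,0.01,0,0,0,0]]' | egrep "time|eef|force|rot"
python3 -m crank '[[0,0,0.004,0,0,0,0],[0,0,0.007,0,0,0,0],[0,0,0.007,0,0,0,0]]' | egrep "time|eef|force|rot"
```

```text
time: 20.75
eef_pos: [0.4606, -0.347, 0.1025]
tcp_rot: [0.124, 0.992, 0.0, -0.0]
contact_force: [-0.6, -0.1, -4.0]
time: 21.05
eef_pos: [0.4607, -0.3472, 0.1019]
tcp_rot: [0.124, 0.992, -0.0, 0.0]
contact_force: [-0.6, 0.3, -2.5]
```

```bash
python3 -m crank '[[0,0,0.002,0,0,0,0],[0,0,0.004,0,0,0,0],[0,0,0.004,0,0,0,0]]' | egrep "time|eef|force|rot"
python3 -m crank '[[0,0,0.002,0,0,0,0],[0,0,0.004,0,0,0,0],[0,0,0.004,0,0,0,0]]' | egrep "time|eef|force|rot"
```

```text
time: 21.35
eef_pos: [0.4608, -0.3473, 0.1019]
tcp_rot: [0.124, 0.992, -0.0, 0.0]
contact_force: [-1.9, 2.0, 3.0]
time: 21.65
eef_pos: [0.4609, -0.3474, 0.1019]
tcp_rot: [0.124, 0.992, -0.0, 0.0]
contact_force: [-3.0, 1.9, 6.9]
```

Seated at the expected height. Release.

```bash
python3 -m crank '[[0,0,-0.005,0,0,0,0],[0,0,-0.005,0,0,0,0],[0,0,-0.005,0,0,0,0.35],[0,0,-0.005,0,0,0,0.45],[0,0,-0.005,0,0,0,0.6],[0,0,-0.005,0,0,0,0.8],[0,0,-0.005,0,0,0,1],[0,0,-0.005,0,0,0,1],[0,0,-0.005,0,0,0,1],[0,0,-0.005,0,0,0,1]]' | egrep "time|eef|force|rot|open"
python3 i.py
```

```text
time: 22.65
eef_pos: [0.4606, -0.3471, 0.1011]
tcp_rot: [0.124, 0.992, -0.0, 0.0]
contact_force: [-0.4, -0.8, 0.7]
opening: 1.0
```

View pics/w5.png

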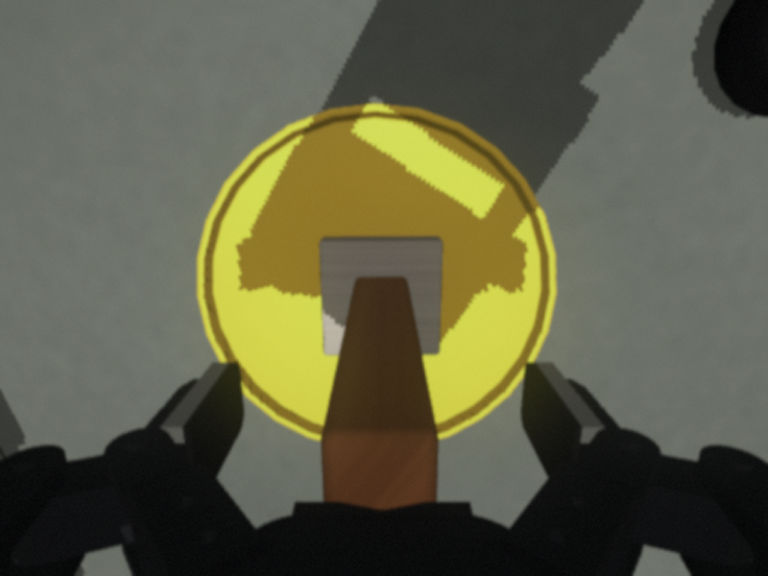

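Fingers are open clear of the handle, tamper standing central in the dish. Retreat straight up, then check everything.

```bash
python3 -m crank '[[0,0,-0.1,0,0,0,1],[0,0,-0.3,0,0,0,1],[0,0,-0.55,0,0,0,1],[0,0,-0.8,0,0,0,1],[0,0,-1,0,0,0,1],[0,0,-1,0,0,0,1]]' | egrep "time|eef|force"
python3 -m crank '[[0.2,0.3,0,0,0,0,1],[0.3,0.55,0,0,0,0,1],[0.3,0.8,0,0,0,0,1],[0.3,0.9,0,0,0,0,1],[0.3,0.9,0,0,0,0,1]]' | egrep "time|eef|force"
cat > k.py <<'E'
from h import *
S=imaging.read_camera("scene");T=imaging.read_camera("top")
save(S,"s7.png");save(T,"t7.png")
for l in ["tamper","bucket_lid","muller","caliper","onyx","grit_jar","soap_bottle","wrench","screwdriver"]:
    print(l,[(n,np.round(d[0]["location"]).tolist(),round(d[0]["confidence"],2)) for n,p in(("S",S),("T",T)) for d in [finder.pinpoint(l,p)] if d])
cv2.imwrite("pics/s8.png",cv2.resize(S["pixels"][110:240,120:280,::-1],None,fx=4.5,fy=4.5,interpolation=cv2.INTER_CUBIC))
E
python3 k.py
```

```text
time: 23.35
eef_pos: [0.4627, -0.3492, 0.259]
contact_force: [0.5, 0.1, -0.3]
time: 23.85
eef_pos: [0.4505, -0.2038, 0.2512]
contact_force: [0.6, -0.8, -0.9]
tamper [('S', [275.0, 379.0], 0.81), ('T', [249.0, 147.0], 0.88)]
bucket_lid [('S', [184.0, 169.0], 0.79), ('T', [264.0, 228.0], 0.72)]
muller [('S', [231.0, 300.0], 0.73), ('T', [204.0, 198.0], 0.82)]
caliper [('S', [254.0, 217.0], 0.71), ('T', [135.0, 258.0], 0.61)]
onyx [('S', [185.0, 230.0], 0.56), ('T', [256.0, 309.0], 0.94)]
grit_jar [('S', [232.0, 152.0], 0.61), ('T', [140.0, 334.0], 0.84)]
soap_bottle [('S', [218.0, 138.0], 0.85), ('T', [153.0, 362.0], 0.65)]
wrench [('S', [270.0, 303.0], 0.74), ('T', [150.0, 176.0], 0.7)]
screwdriver [('S', [198.0, 292.0], 0.49), ('T', [264.0, 227.0], 0.77)]
```

View pics/s8.png

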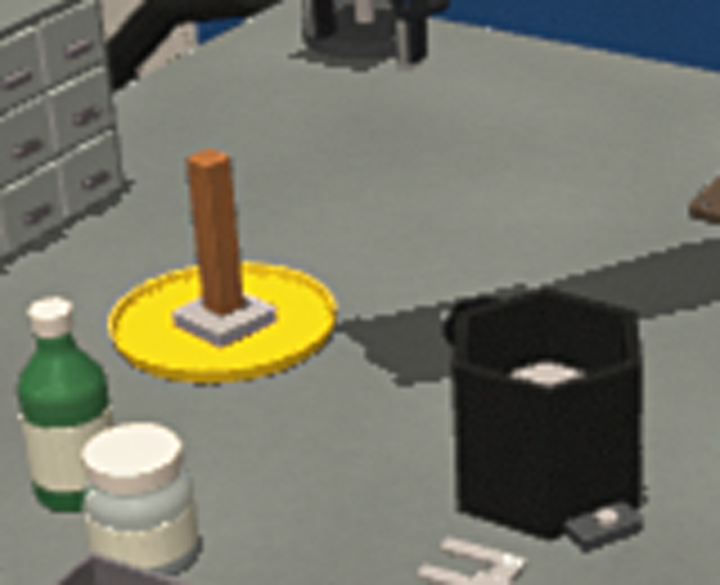

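View pics/t7.png

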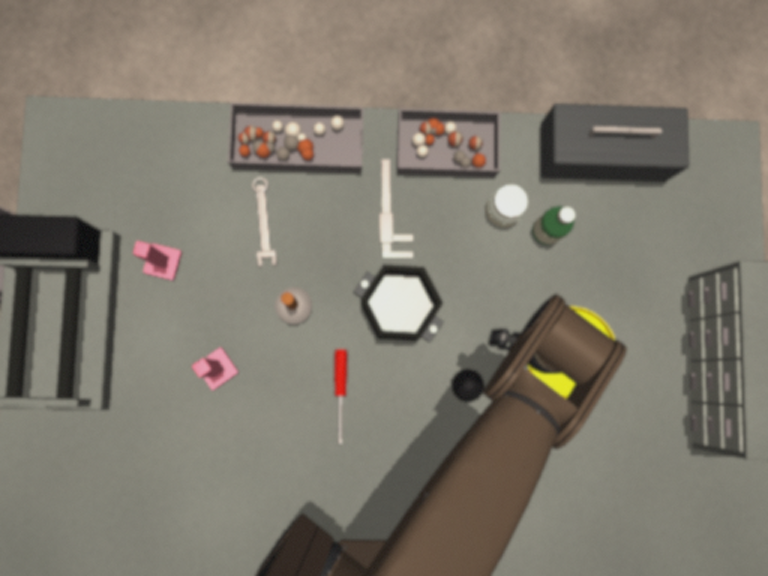

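```bash
python3 -c "
from h import *
print(telemetry.get_state()['contact_force'],ticket.sign_off())"
```

```text
the job is handed in; nothing more can be done
[ 0.3141 -0.3656 -0.1316] None
```

I pressed the inner lid down until its spring took over, stood the tamper in the yellow bucket lid, let go and handed the job in at about 24 s of the 54 s.

- **Pressing:** Resistance peaked near 10 N, fell to zero past about 25 mm, and met the hard stop with the tamper's foot at about z = 0.064 m. I then leaned on it with 19–20 N (tamper weight taken off), plus about 5 N of sideways force, for about 1.5 s. The force never came near 40 N.
- **Lid afterwards:** It was still down in the later pictures and an even pale colour from above, where it had looked pinkish while askew. I could not measure its tilt. That it is level rests on this shading and on the foot being tilted only about 0.01 rad in the grip.
- **Tamper:** It stands upright near the middle of the bucket lid. It touched the floor at the expected height and barely shifted on release.
- **Surroundings:** The bystanders sit at their earlier pixel positions, within a few pixels. The gripper is clear of everything and the force reading is near zero.
- **What disagreed:** In the last pictures the finder named a pink copy as the tamper in both views. In the top view it named the screwdriver's position as the bucket lid, because the arm hid the real one. I ignored these and judged by the pictures.

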